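# Shift a dish shaker's gated selector into the third slot

### The job

The dish shaker's drive selector stands in its near left slot. With shut fingers, push the black lever knob from its sides, without pinching it: forward to the cross channel, across to the right, then forward fully home into the third slot (far right). Do not let it run into either of the other two slots, and leave the dish on the shaker and the things around it where they are.

Things in the scene. Friction and masses are not known exactly. Their poses are not given: they have to be found in the camera images.
- shaker: dish shaker, fixed: white base 150 x 260 mm, 50 mm high, x -75 to +75, y -70 to +190 mm from its origin, which lies at table height under the middle of the gate. Its x is 'forward' (away from the robot), +y left. Gate block 132 x 124 mm round the origin, 75 mm high. Dish platform centred at y = +128 mm, top 66 mm high, four pegs to 76 mm.
- gate (a point): middle of the H-shaped opening in the bare metal gate plate, 75 mm above the table over the shaker's origin. Two slots run along x at y = +16 (left) and -16 mm (right), joined at x = 0 by the cross channel; round-ended tongues part the slots before and behind it. Engraved dots number the slots: one far left, two near left, three far right, four near right.
- knob (a point): centre of the black lever knob, 36 mm diameter, 48 mm tall, on a 10 mm rod. The lever pivots 20 mm above the table at the shaker's origin; the knob is 130 mm along it, so 150 mm high when upright, moving about 46 mm forward or back and 37 mm to either side. Free travel takes about 2 N at the knob; only the gate's walls and stops resist more. It stays where it is left.
- lever_fore (a joint): forward tilt of the lever, rad: 0 in the cross channel, +0.361 (stop) at the far end of the far slots, -0.361 at the near end of the near slots; about 0.13 m of knob travel per rad. The lever can cross only within about 0.07 of 0 (the round tongues steer it there from about 0.15). Starts between -0.35 and -0.22.
- lever_side (a joint): sideways tilt of the lever, rad: -0.293 (stop) in the left slots, +0.293 (stop) in the right slots; inside a slot the play is about 0.04. About 0.13 m of knob travel per rad.
- dish: clear flat culture dish, 93 mm diameter, 15 mm high, lying loose on the shaker's platform (origin: centre of its underside); leave it alone
- marker: felt marker, 131 mm long, 12 mm thick, lying loose on the table right of the shaker (origin: centre of its underside, length along its y); leave it alone
- bottle: white round bottle, 47 mm diameter, 100 mm high, standing loose left of the shaker (origin: centre of its underside); leave it alone
- tube: cotton-plugged culture tube, 193 mm long along its y, 20 mm thick, lying loose on the table at the left (origin: centre of its underside); leave it alone
- spare_dish: culture dish like the one on the shaker, lying loose on the table at the far right (origin: centre of its underside); leave it alone

How it is judged:
On the way, in this order (a step that is already met when the one before it is completed fails the run):
1. the lever is pushed out of the second slot to the left end of the cross channel (value of joint lever_fore above -0.17 rad and value of joint lever_side below -0.1 rad), for 0.05 s.
2. the lever is across, at the right end of the cross channel (value of joint lever_side above 0.22 rad and value of joint lever_fore below 0.2 rad), for 0.05 s.
At the end, for the whole second after the job is handed in: The lever rests in the third slot: forward tilt above 0.30 rad (the stop is at 0.361) and sideways tilt above 0.22 rad, not moving; dish, spare dish, marker, bottle and tube within 15 mm of where they were (value of joint lever_fore above 0.3 rad and value of joint lever_side above 0.22 rad and velocity of joint lever_fore between -0.05 and 0.05 rad/s and distance of each of dish, marker, bottle, tube, spare_dish from where it was at the start of the episode below 0.015 m); the robot touches nothing.
It fails at once if the lever runs into the first slot (far left) (value of joint lever_fore above 0.2 rad and value of joint lever_side below -0.1 rad).
It fails at once if the lever runs into the fourth slot (near right) (value of joint lever_fore below -0.2 rad and value of joint lever_side above 0.1 rad).
It fails at once if the knob is pinched between the fingers, or moved by pressing on its top, instead of being pushed from its sides (grasp point within 14 mm of the knob's axis while touching it) (horizontal distance between the grasp point and knob below 0.014 m and contact force between the fingers and lever_fore above 0.5 N).
It fails at once if a bystander is knocked or carried (more than 15 mm) (distance of any of dish, marker, bottle, tube, spare_dish from where it was at the start of the episode above 0.015 m).
It also fails if it takes over 56 s, if anything falls off the work surface, if the arm or the gripper's body presses on something with over 40 N, if the wrist force passes 120 N, or if a joint passes its speed limit or range.

### The arm

A 6-joint arm with a two-finger parallel gripper is mounted at the origin on a cart in front of the work surface, level with it; the furniture and walls round the work are solid. World frame = base frame: x ahead of the robot, y to its left, z up, the work surface at z = 0. Lengths are in m, angles in rad, forces in N, time in s.
With the tool pointing down it reaches from about 0.25 to 0.85 m from the base axis. Payload 12.5 kg.
Tool frame: the origin (TCP) lies between the finger pads; the fingertips stand 11 mm ahead of it and the grasp point (between the pads) lies 8 mm behind it; z points along the fingers, y is the line along which they close (so a half turn about z gives the same grasp; the last joint's range is limited). The gripper opens to 93 mm and grips with 3 to 60 N. Pads are 15 mm wide; open, the fingers measure 128 mm over their backs; the gripper's body (75 mm by 188 mm) begins 65 mm behind the grasp point.
Start: joints at [-1.199, 0.351, 1.652, -0, 1.139, -0.085], TCP at [0.243, -0.494, 0.23] pointing down, gripper open.
Joint ranges: [-2.75, 2.75], [-0.79, 2.1], [0.01, 2.65], [-1.57, 4.71], [0.07, 3.14], [-2.87, 2.87]. Speed limits (rad/s): [2.22, 2.22, 2.79, 3.14, 3.14, 3.14].

### API

Orientations are given as a unit quaternion [x, y, z, w].
In Python, from station import ctrl gives the robot as it stands. The module is installed in compiled form; this text tells all that it offers.
- The arm moves only by the tool play_rows, never from a script. Its argument "rows" is a list of rows, each a list of 3 entries, a list of its own where there are three numbers: the turn, a rotation vector about the tool's x, y, z in rad, then the shift along the tool's x, y, z in cm, then the opening, from 0 (shut) to 1 (fully open). A call has 1 to 8 rows; each row is the pose to reach, as a shift and turn from the pose commanded when the call began, along the tool's axes at that moment; what a row does not reach only later rows make up. A row lasts 1/12 s, in which the tool goes at most 41.7 mm and 7.16 degrees, less where a joint would pass 70% of its speed; a pose out of reach is approached as far as the arm can. A call with a gripper value outside its range is refused whole. The fingers move at their own pace and stop on an object; "grip_force" is the grip in N (left out, the last holds). Time passes only in rows, so rows that repeat a pose let the fingers close. It gives the time, the measured TCP pose, the force, the opening and the grip force at its end, in the units of the state.
- ctrl.get_state(): the state, without advancing time (a new reading comes with each control period).
- ctrl.camera(name): name is "scene" or "side" or "wrist"; returns a dict with "pixels" (480x640x3 uint8, red, green, blue), "depth" (480x640 float32, m along the optical axis (not along the pixel's ray), 0 where there is no reading), "vertical_fov" (degrees; the focal length in pixels is half the picture's height over the tangent of half this angle, whatever the lens; pixels are square), "cx", "cy" (the principal point, pixels), "k1" (the pictures are not rectified: a ray, as slopes to the right and down, at radius r is drawn at 1 + k1 r^2 times it, then the intrinsics apply), "rvec" (rotation vector, rad) and "tvec" (3), from world to camera coordinates, as OpenCV has them. Camera axes: x right, y down, z forward; pixel columns grow to the right and rows downward; lengths in m; the calibration is good to about 2 mm. A picture is of the moment at which its call begins.
- ctrl.hand_in(): hands the job in; it is judged then, once.
The state is a dict: "clock": time; "qpos": joint angles; "joint_velocities": joint speeds; "joint_torque": joint torques, N m; "tcp_pos": TCP position; "tcp_rot": TCP orientation; "wrist_force": force on the tool from outside, world axes, zero at the start; "wrist_torque": the same for the moment, N m; "finger_gap": opening from 0.0 (shut) to 1.0 (fully open); "gripper_force": force on a finger pad.
Only numpy, scipy, OpenCV 4.12 (cv2) and the standard library are available. Lean on these libraries where they do the work, as an engineer would, in place of code of your own. Each camera call takes 0.05 s, during which the arm holds its last target. There are 200 camera calls.

## Working session

There is one attempt and no reset: what is moved stays moved. The work goes in short steps, Python scripts to look and compute and a tool call to move; the robot and the scene stay as the last step left them, time stands still between calls to the robot, and variables do not carry over. Pictures are saved under pics/ and viewed, at most 12 in all, crops included, and the job is handed in when it is done.

Besides the shell and the picture viewer there is one more tool, called as name([rows], argument=value, ...), one row to a line, values as JSON. play_rows: Moves the arm, as the interface text tells. Its arguments: {"type":"object","properties":{"rows":{"type":"array","items":{"type":"array"}},"grip_force":{"type":"number"}},"required":["rows"]}

```bash
mkdir -p pics; cat > h.py <<'E'
import numpy as np,cv2
from station import ctrl
def cam(n):
    c=ctrl.camera(n);c['f']=240/np.tan(np.radians(c['vertical_fov'])/2)
    c['R']=cv2.Rodrigues(np.array(c['rvec'],float))[0];c['t']=np.array(c['tvec'],float).ravel();return c
def ray(c,u,v):
    d=np.array([(u-c['cx'])/c['f'],(v-c['cy'])/c['f']]);s=d.copy()
    for _ in range(20): s=d/(1+c['k1']*(s@s))
    return -c['R'].T@c['t'], c['R'].T@np.array([s[0],s[1],1])
def onplane(c,u,v,z):
    o,d=ray(c,u,v);return o+d*(z-o[2])/d[2]
def dpt(c,u,v):
    o,d=ray(c,u,v);return o+d*float(c['depth'][int(v),int(u)])
def tri(c1,p1,c2,p2):
    o1,d1=ray(c1,*p1);o2,d2=ray(c2,*p2)
    s=np.linalg.lstsq(np.c_[d1,-d2],o2-o1,rcond=None)[0]
    a,b=o1+s[0]*d1,o2+s[1]*d2;return (a+b)/2,np.linalg.norm(a-b)
E
python3 - <<'E'
from h import *
for n in('scene','side'):
    c=cam(n);cv2.imwrite(f'pics/{n}0.png',c['pixels'][:,:,::-1]);np.save(n+'0.npy',c,allow_pickle=True);print(n,-c['R'].T@c['t'],c['f'])
s=ctrl.get_state();print(s)
E
```

```text
scene [-0.0965238   0.41100384  0.77898485] 512.9146738783434
side [ 0.39962542 -0.98980164  0.6610026 ] 614.0052500835391
{'clock': 0.1, 'qpos': array([-1.19862476e+00,  3.51180663e-01,  1.65234825e+00,  3.37455705e-06,
        1.13913129e+00, -8.46186261e-02]), 'joint_velocities': array([ 0.00193523, -0.00065462, -0.00107902,  0.00049775, -0.00044833,
        0.00031276]), 'joint_torque': array([-2.46897880e-04, -4.98028636e+01, -2.85705686e+01,  6.99365186e-02,
        2.38828693e-02, -4.08889639e-05]), 'tcp_pos': array([ 0.24249244, -0.49332022,  0.22916069]), 'tcp_rot': array([ 9.74031044e-01,  2.26413868e-01, -7.49641163e-05, -5.28488970e-04]), 'wrist_force': array([-0.11627158,  0.43305019, -0.55196517]), 'wrist_torque': array([-0.00353242, -0.01119705, -0.02427413]), 'gripper_force': 0.0, 'finger_gap': 0.997685261428716}
```

View pics/scene0.png

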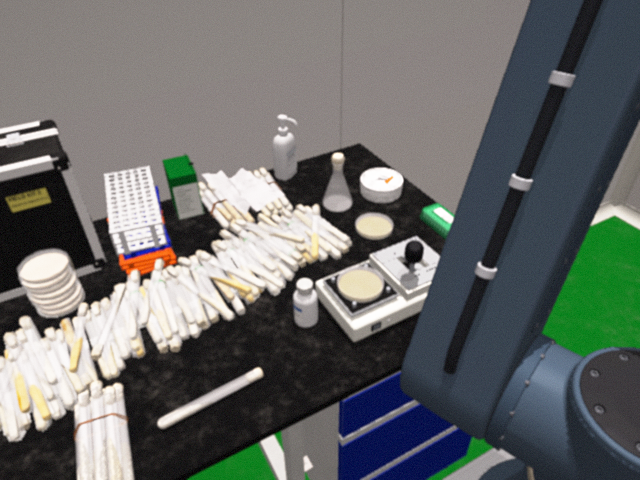

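View pics/side0.png

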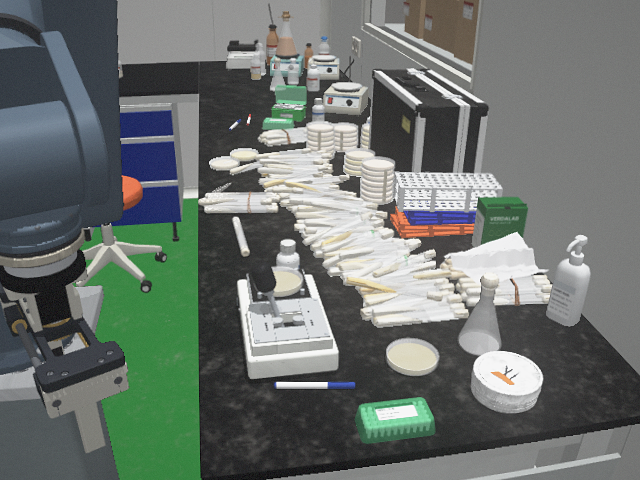

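Scene: knob at about (413,251), gate plate around it, dish at (360,285). Side: knob at about (262,278), gate plate around (290,325), marker at (315,385). Next I zoom in and measure.

```bash
python3 - <<'E'
from h import *
a=np.load('scene0.npy',allow_pickle=True).item();b=np.load('side0.npy',allow_pickle=True).item()
def blob(c,x0,y0,x1,y1):
    m=(c['pixels'][y0:y1,x0:x1].max(2)<60).astype(np.uint8)
    n,l,s,ct=cv2.connectedComponentsWithStats(m)
    for i in range(1,n):
        if s[i,4]>60: print(s[i]+[x0,y0,0,0,0],ct[i]+[x0,y0])
blob(a,395,232,432,268);print();blob(b,245,262,280,296)
A=cv2.resize(a['pixels'][220:340,310:470],None,fx=5,fy=5,interpolation=2)[:,:,::-1]
B=cv2.resize(b['pixels'][255:385,225:355],None,fx=4.6,fy=4.6,interpolation=2)[:,:,::-1]
cv2.imwrite('pics/a1.png',A);cv2.imwrite('pics/b1.png',B)
p,e=tri(a,(413.5,251.5),b,(262,278));print('knob',p,e)
for u,v in((413,250),(360,285),(430,262)):print(dpt(a,u,v))
for u,v in((262,278),(290,345),(318,315)):print(dpt(b,u,v))
E
```

```text
[395 232  37  15 293] [413.90102389 236.12969283]
[404 242  19  26 338] [412.92011834 253.07692308]

[245 262  31  30 586] [261.16552901 275.72866894]
knob [ 0.46788464 -0.10114366  0.14150971] 0.0035328634470963055
[ 0.45824001 -0.08897887  0.15929659]
[4.95707915e-01 1.04832373e-04 8.07135946e-02]
[ 0.48687645 -0.16470812  0.07374045]
[ 0.46518152 -0.11839205  0.15043219]
[ 0.50026431 -0.19673766  0.06810938]
[ 0.55732828 -0.13062149  0.07636703]
```

View pics/a1.png

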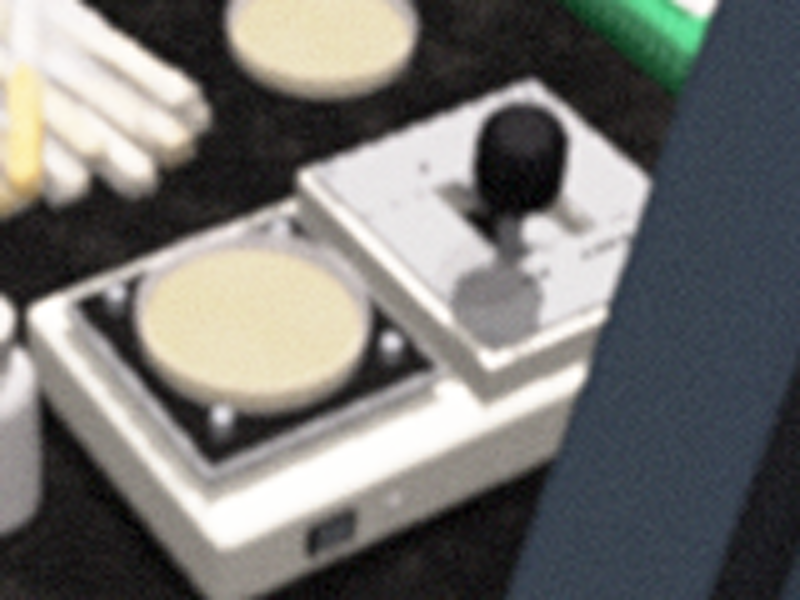

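View pics/b1.png

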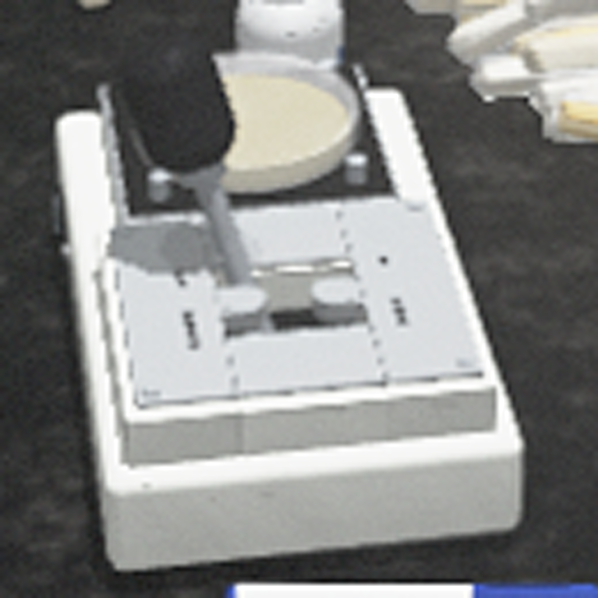

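Crops: in the scene crop the plate corners are far left (298,175), near left (487,360) and far right (530,82). In the side crop they are near right (130,407), far right (496,378) and far left (430,200). The knob leans to the near left, as stated.

```bash
python3 - <<'E'
from h import *
a=np.load('scene0.npy',allow_pickle=True).item();b=np.load('side0.npy',allow_pickle=True).item()
A=lambda u,v:(310+u/5,220+v/5)
B=lambda u,v:(225+u/4.6,255+v/4.6)
z=.075
P={}
for n,p in dict(FL=(298,175),NL=(487,360),FR=(530,82)).items(): P['a'+n]=onplane(a,*A(*p),z)
for n,p in dict(NR=(130,407),FR=(496,378),FL=(430,200)).items(): P['b'+n]=onplane(b,*B(*p),z)
for k in P:print(k,P[k].round(4))
print('FL tri',tri(a,A(298,175),b,B(430,200)),'FR',tri(a,A(530,82),b,B(496,378)))
# crosses check
NL=P['aNL'];NR=P['bNR'];FL=(P['aFL']+P['bFL'])/2;FR=(P['aFR']+P['bFR'])/2
C=(NL+NR+FL+FR)/4
f=(FL+FR-NL-NR)/2;l=(FL+NL-FR-NR)/2
print('centre',C,'len',np.linalg.norm(f),np.linalg.norm(l),'yaw f',np.arctan2(f[1],f[0]),'yaw l',np.arctan2(-l[0],l[1]))
yaw=(np.arctan2(f[1],f[0])+np.arctan2(-l[0],l[1]))/2
F=np.array([np.cos(yaw),np.sin(yaw)]);L=np.array([-F[1],F[0]])
# knob: centres, knob top
p,e=tri(a,(413.2,251.5),b,(261.5,277));d=p[:2]-C[:2];print('knob',p,e,'in gate frame',d@F,d@L)
# openings in side: knob silhouette
h=b['pixels'][262:298,244:282].max(2)<70
E
```

```text
aFL [ 0.5661 -0.0692  0.075 ]
aNL [ 0.439  -0.0716  0.075 ]
aFR [ 0.5672 -0.1905  0.075 ]
bNR [ 0.4419 -0.1931  0.075 ]
bFR [ 0.5703 -0.1958  0.075 ]
bFL [ 0.5676 -0.0767  0.075 ]
FL tri (array([ 0.56878612, -0.0713719 ,  0.07175678]), np.float64(0.0004902401258674347)) FR (array([ 0.57047428, -0.19287973,  0.07240453]), np.float64(0.0012987992258787814))
centre [ 0.50410241 -0.13269424  0.075     ] len 0.1273945240056229 0.12089185588347127 yaw f -0.005466337626577692 yaw l 0.019914725411522106
knob [ 0.467185   -0.09973123  0.14266569] 0.003463549916594583 in gate frame -0.0366783198522103 0.03322885046208777
```

play_rows([
  [[0, 0, 0.11], [4, -3.6, 0], 0],
  [[0, 0, 0.22], [8, -7.2, 0], 0],
  [[0, 0, 0.33], [12, -10.8, 0], 0],
  [[0, 0, 0.447], [16, -14.3, 0], 0],
  [[0, 0, 0.447], [20, -18, 0], 0],
  [[0, 0, 0.447], [24, -21.6, 0], 0],
  [[0, 0, 0.447], [28, -25, 0], 0],
  [[0, 0, 0.447], [31.6, -28.7, 0], 0],
])

```text
clock: 0.77
tcp_pos: [0.3659, -0.1839, 0.2296]
tcp_rot: [1.0, 0.005, 0.0, -0.0]
wrist_force: [1.0, -0.7, -0.4]
finger_gap: 0.477
gripper_force: 0.0
```

play_rows([
  [[0, 0, 0], [0, 0, 0], 0],
  [[0, 0, 0], [0, 0, 0], 0],
  [[0, 0, 0], [0, 0, 0], 0],
  [[0, 0, 0], [0, 0, 0], 0],
])

```text
clock: 1.1
tcp_pos: [0.3654, -0.1868, 0.2295]
tcp_rot: [1.0, 0.004, -0.0, -0.0]
wrist_force: [0.3, -0.2, 0.2]
finger_gap: 0.19
gripper_force: 0.0
```

play_rows([
  [[0, 0, 0], [1.3, -3, 0], 0],
  [[0, 0, 0], [2.6, -6, 0], 0],
  [[0, 0, 0], [4, -9.1, 0], 0],
  [[0, 0, 0], [4, -9.1, 0], 0],
  [[0, 0, 0], [4, -9.1, 0], 0],
  [[0, 0, 0], [4, -9.1, 0], 0],
])

```text
clock: 1.6
tcp_pos: [0.4046, -0.0956, 0.2295]
tcp_rot: [1.0, 0.004, -0.0, 0.0]
wrist_force: [-1.2, 0.5, 0.1]
finger_gap: 0.005
gripper_force: 0.0
```

```bash
python3 - <<'E'
from h import *
s=ctrl.get_state();print(s['tcp_pos'],s['finger_gap'])
c=cam('wrist');np.save('w0.npy',c,allow_pickle=True);cv2.imwrite('pics/w0.png',c['pixels'][:,:,::-1]);print(-c['R'].T@c['t'])
E
```

```text
[ 0.40463875 -0.09557915  0.22950709] 0.004765703817738883
[ 0.47070973 -0.09497646  0.38597235]
```

View pics/w0.png

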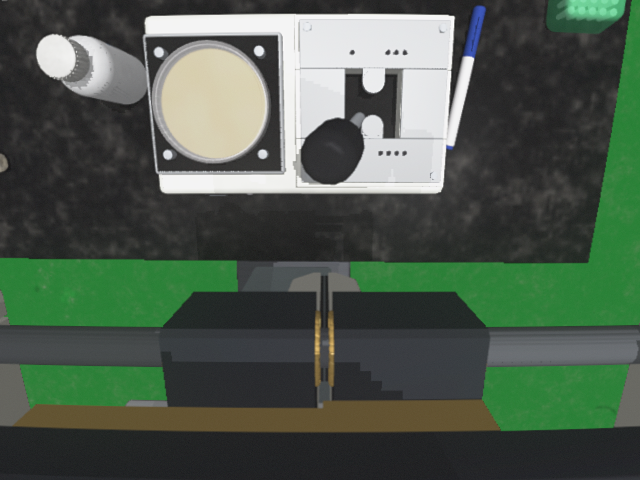

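Wrist view: knob about (332,152), tongue tips at (373,93) and (373,116), plate corners (298,17), (453,17), (296,187), (442,187), with the shut fingers well behind the knob.

```bash
python3 - <<'E'
from h import *
c=np.load('w0.npy',allow_pickle=True).item()
for n,p in dict(centre=(373,105),FL=(298,17),FR=(453,17),NL=(296,187),NR=(442,187)).items():print(n,onplane(c,*p,.075).round(4))
m=(c['pixels'][100:195,299:368].max(2)<75).astype(np.uint8)
n,l,s,ct=cv2.connectedComponentsWithStats(m);i=1+s[1:,4].argmax();print(s[i],ct[i]+[299,100])
u,v=ct[i]+[299,100]
print('knob',onplane(c,u,v,.145), 'depth top',dpt(c,328,158))
for p in((322,290),(322,340),(322,405),(170,330),(490,330)):print(p,dpt(c,*p).round(3))
E
```

```text
centre [ 0.5035 -0.1339  0.075 ]
FL [ 0.5671 -0.0745  0.075 ]
FR [ 0.5689 -0.1929  0.075 ]
NL [ 0.4377 -0.072   0.075 ]
NR [ 0.4388 -0.1944  0.075 ]
[   2    0   67   84 3468] [334.62370242 146.44463668]
knob [ 0.47087358 -0.1017708   0.145     ] depth top [ 0.46430553 -0.09742088  0.16665393]
(322, 290) [ 0.412 -0.095  0.239]
(322, 340) [ 0.433 -0.095  0.32 ]
(322, 405) [ 0.149 -0.095 -0.021]
(170, 330) [ 0.439 -0.068  0.327]
(490, 330) [ 0.435 -0.129  0.318]
```

play_rows([
  [[0, 0, 0], [0, 0, 3], 0],
  [[0, 0, 0], [0, 0, 6], 0],
  [[0, 0, 0], [0, 0, 8.6], 0],
  [[0, 0, 0], [1.5, 0, 8.6], 0],
  [[0, 0, 0], [2.5, 0, 8.6], 0],
  [[0, 0, 0], [3, 0, 8.6], 0],
  [[0, 0, 0], [3.5, 0, 8.6], 0],
  [[0, 0, 0], [4, 0, 8.6], 0],
])

```text
clock: 2.32
tcp_pos: [0.4451, -0.0945, 0.1442]
tcp_rot: [1.0, 0.005, 0.0, 0.0]
wrist_force: [-2.7, 0.7, 1.8]
finger_gap: 0.008
gripper_force: 1.2
```

play_rows([
  [[0, 0, 0], [0.4, 0, 0], 0],
  [[0, 0, 0], [0.8, 0, 0], 0],
  [[0, 0, 0], [1.2, 0, 0], 0],
  [[0, 0, 0], [1.6, 0, 0], 0],
  [[0, 0, 0], [2, 0, 0], 0],
  [[0, 0, 0], [2.3, 0, 0], 0],
  [[0, 0, 0], [2.6, 0, 0], 0],
  [[0, 0, 0], [2.6, 0, 0], 0],
])

```text
clock: 2.98
tcp_pos: [0.4714, -0.0937, 0.1436]
tcp_rot: [1.0, 0.005, 0.0, -0.0]
wrist_force: [-1.9, -0.7, 0.7]
finger_gap: 0.008
gripper_force: 0.5
```

```bash
python3 - <<'E'
from h import *
s=ctrl.get_state();print(s['tcp_pos'],s['wrist_force'])
c=cam('wrist');np.save('w1.npy',c,allow_pickle=True);cv2.imwrite('pics/w1.png',c['pixels'][:,:,::-1])
d=cam('side');np.save('s1.npy',d,allow_pickle=True);cv2.imwrite('pics/s1.png',cv2.resize(d['pixels'][235:385,195:355],None,fx=3.75,fy=3.75,interpolation=2)[:,:,::-1])
E
```

```text
[ 0.4713911  -0.0937496   0.14361624] [-1.87227731 -0.68758154  0.68797947]
```

View pics/w1.png

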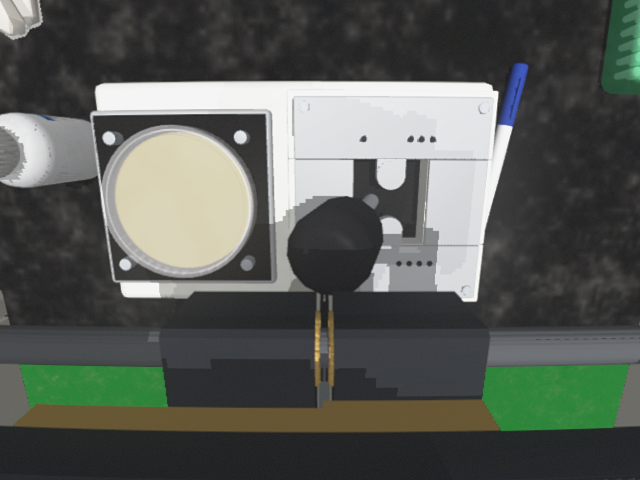

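View pics/s1.png

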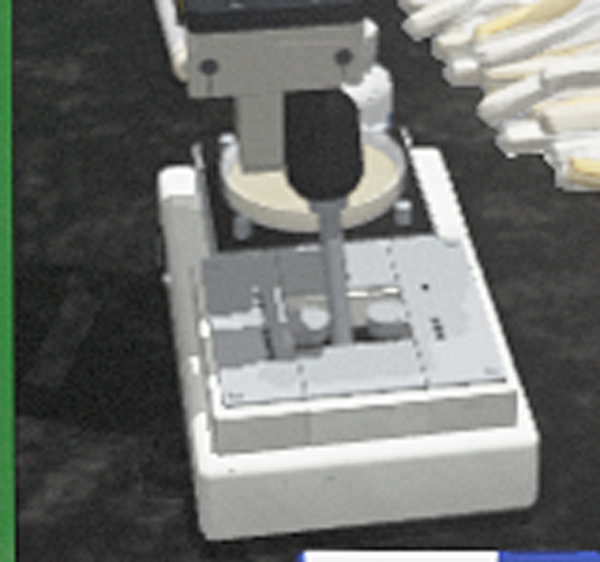

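The wrist view shows the rod at (370,202), midway between the tongue tips (390,190) and (390,216). The side view agrees: the lever is at the cross channel.

```bash
python3 - <<'E'
from h import *
c=np.load('w1.npy',allow_pickle=True).item()
for p in((370,202),(391,189),(391,216)):print(onplane(c,*p,.078).round(4))
m=(c['pixels'][190:300,280:390].max(2)<60).astype(np.uint8)
n,l,s,ct=cv2.connectedComponentsWithStats(m);i=1+s[1:,4].argmax();print(s[i]);
# silhouette width/extent at knob rows
for v in(215,230,245):
    x=np.where(m[v-190])[0]+280;print(v,x.min(),x.max(),onplane(c,(x.min()+x.max())/2,v,.15).round(4))
y=np.where(m[:,55])[0]+190;print(y.min(),onplane(c,335,y.min(),.165))
b=np.load('s1.npy',allow_pickle=True).item()
for p in((235,150),(283,150),(290,150),(362,150)):print(onplane(b,195+p[0]/3.75,235+p[1]/3.75,.15))
o,dd=ray(b,195+325/3.75,235+150/3.75);k=(-.096-o[1])/dd[1];print('knob at y=-.096',o+k*dd)
for u in (235,284,286,362):
    o,dd=ray(b,195+u/3.75,235+150/3.75);print(u,(o+(-.096-o[1])/dd[1]*dd).round(4))
E
```

```text
[ 0.5053 -0.1212  0.078 ]
[ 0.5133 -0.1335  0.078 ]
[ 0.4969 -0.1344  0.078 ]
[   0    6  110  104 7687]
215 307 381 [ 0.5102 -0.1016  0.15  ]
230 294 381 [ 0.5039 -0.0991  0.15  ]
245 288 380 [ 0.4974 -0.0977  0.15  ]
199 [ 0.51884704 -0.09735121  0.165     ]
[ 0.45905211 -0.1067947   0.15      ]
[ 0.48001164 -0.10993238  0.15      ]
[ 0.48306822 -0.11039074  0.15      ]
[ 0.51451417 -0.11511782  0.15      ]
knob at y=-.096 [ 0.50023045 -0.096       0.14027901]
235 [ 0.4598 -0.096   0.1438]
284 [ 0.4817 -0.096   0.1419]
286 [ 0.4826 -0.096   0.1418]
362 [ 0.517  -0.096   0.1388]
```

play_rows([
  [[0, 0, 0], [-2, 0, 0], 0],
  [[0, 0, 0], [-3.5, 0, 0], 0],
  [[0, 0, 0], [-3.5, -3, 0], 0],
  [[0, 0, 0], [-3.5, -5.6, 0], 0],
  [[0, 0, 0], [-3.5, -5.6, 0], 0],
  [[0, 0, 0], [0, -5.6, 0], 0],
  [[0, 0, 0], [3.2, -5.6, 0], 0],
  [[0, 0, 0], [3.2, -5.6, 0], 0],
])

```text
clock: 3.75
tcp_pos: [0.507, -0.0379, 0.1442]
tcp_rot: [1.0, 0.005, 0.002, 0.0]
wrist_force: [-0.2, 0.4, -0.6]
finger_gap: 0.005
gripper_force: 0.0
```

play_rows([
  [[0, 0, 0], [0, 0.5, 0], 0],
  [[0, 0, 0], [0, 1, 0], 0],
  [[0, 0, 0], [0, 1.5, 0], 0],
  [[0, 0, 0], [0, 2, 0], 0],
  [[0, 0, 0], [0, 2.5, 0], 0],
  [[0, 0, 0], [0, 3, 0], 0],
  [[0, 0, 0], [0, 3.5, 0], 0],
  [[0, 0, 0], [0, 4, 0], 0],
])

```text
clock: 4.42
tcp_pos: [0.5027, -0.0779, 0.1438]
tcp_rot: [1.0, 0.005, 0.0, -0.0]
wrist_force: [-0.7, 2.6, 1.6]
finger_gap: 0.005
gripper_force: 1.2
```

play_rows([
  [[0, 0, 0], [0, 0.5, 0], 0],
  [[0, 0, 0], [0, 1, 0], 0],
  [[0, 0, 0], [0, 1.5, 0], 0],
  [[0, 0, 0], [0, 2, 0], 0],
  [[0, 0, 0], [0, 2.5, 0], 0],
  [[0, 0, 0], [0, 3, 0], 0],
  [[0, 0, 0], [0, 3.5, 0], 0],
  [[0, 0, 0], [0, 4, 0], 0],
])

```text
clock: 5.08
tcp_pos: [0.5031, -0.118, 0.1436]
tcp_rot: [1.0, 0.005, 0.0, -0.0]
wrist_force: [-0.8, 2.2, 2.7]
finger_gap: 0.007
gripper_force: 1.0
```

play_rows([
  [[0, 0, 0], [0, 0.3, 0], 0],
  [[0, 0, 0], [0, 0.6, 0], 0],
  [[0, 0, 0], [0, 0.9, 0], 0],
  [[0, 0, 0], [0, 0.9, 0], 0],
])

```text
clock: 5.42
tcp_pos: [0.5032, -0.1269, 0.1435]
tcp_rot: [1.0, 0.005, -0.0, 0.0]
wrist_force: [0.2, -0.3, -0.6]
finger_gap: 0.005
gripper_force: 0.1
```

```bash
python3 - <<'E'
from h import *
s=ctrl.get_state();print(s['tcp_pos'],s['wrist_force'])
c=cam('wrist');np.save('w2.npy',c,allow_pickle=True);cv2.imwrite('pics/w2.png',c['pixels'][:,:,::-1])
E
```

```text
[ 0.5031506  -0.12692688  0.14350961] [ 0.19265434 -0.33879815 -0.63377499]
```

View pics/w2.png

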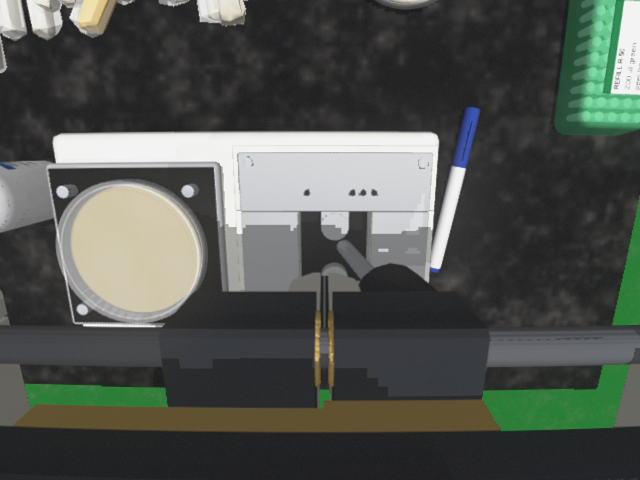

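The wrist view shows the rod leaning right from (342,242), with the knob at about (400,290) right of the fingers. I push on gently until the stop can be felt.

play_rows([
  [[0, 0, 0], [0, 0.2, 0], 0],
  [[0, 0, 0], [0, 0.4, 0], 0],
  [[0, 0, 0], [0, 0.4, 0], 0],
])

```text
clock: 5.72
tcp_pos: [0.5032, -0.1306, 0.1435]
tcp_rot: [1.0, 0.005, -0.0, -0.0]
wrist_force: [0.2, 0.9, -0.4]
finger_gap: 0.006
gripper_force: 0.4
```

play_rows([
  [[0, 0, 0], [0, 0.2, 0], 0],
  [[0, 0, 0], [0, 0.4, 0], 0],
  [[0, 0, 0], [0, 0.4, 0], 0],
])

```text
clock: 5.97
tcp_pos: [0.5032, -0.1348, 0.1436]
tcp_rot: [1.0, 0.005, -0.0, 0.0]
wrist_force: [0.1, 1.2, 0.9]
finger_gap: 0.001
gripper_force: 0.4
```

```bash
python3 - <<'E'
from h import *
s=ctrl.get_state();print(s['tcp_pos'],s['wrist_force'])
d=cam('side');cv2.imwrite('pics/s2.png',cv2.resize(d['pixels'][235:385,195:355],None,fx=3.75,fy=3.75,interpolation=2)[:,:,::-1])
np.save('s2.npy',d,allow_pickle=True)
E
```

```text
[ 0.50324557 -0.1347609   0.14361329] [0.10299209 1.18002118 0.85054748]
```

View pics/s2.png

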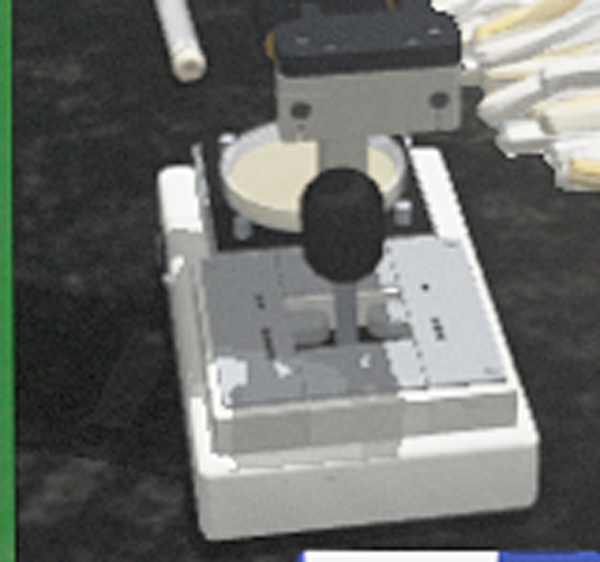

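The side view shows the knob at crop (342,225), the rod still in the cross channel, and no stop felt yet. I keep pushing.

play_rows([
  [[0, 0, 0], [0, 0.2, 0], 0],
  [[0, 0, 0], [0, 0.4, 0], 0],
  [[0, 0, 0], [0, 0.4, 0], 0],
])

```text
clock: 6.27
tcp_pos: [0.5031, -0.1377, 0.1435]
tcp_rot: [1.0, 0.005, -0.0, -0.001]
wrist_force: [0.3, 8.0, -0.0]
finger_gap: 0.004
gripper_force: 4.0
```

play_rows([
  [[0, 0, 0], [0, 0.2, 0], 0],
  [[0, 0, 0], [0, 0.3, 0], 0],
  [[0, 0, 0], [0, 0.3, 0], 0],
])

```text
clock: 6.52
tcp_pos: [0.5029, -0.1386, 0.1433]
tcp_rot: [1.0, 0.004, -0.001, -0.003]
wrist_force: [1.8, 23.8, 3.8]
finger_gap: 0.006
gripper_force: 11.5
```

```bash
python3 - <<'E'
from h import *
s=ctrl.get_state();print(s['tcp_pos'],s['wrist_force'])
d=cam('side');np.save('s3.npy',d,allow_pickle=True)
for n in('s2','s3'):
    d=np.load(n+'.npy',allow_pickle=True).item()
    m=(d['pixels'][275:315,268:305].max(2)<50).astype(np.uint8)
    k,l,s,ct=cv2.connectedComponentsWithStats(m);i=1+s[1:,4].argmax();u,v=ct[i]+[268,275]
    q=np.where(m[20])[0]+268
    o,dd=ray(d,u,v);z=float(np.median(d['depth'][int(v)-2:int(v)+3,int(u)-2:int(u)+3]))
    print(n,s[i],u,v,'surf',(o+dd*z).round(4),'centre',(o+dd*z+dd/np.linalg.norm(dd)*.019).round(4),q.min(),q.max())
E
```

```text
[ 0.50285397 -0.13857608  0.14333309] [ 1.78600899 23.8394916   3.84121804]
s2 [  0   5  29  30 290] 283.4551724137931 297.71379310344827 surf [ 0.4919 -0.1891  0.1538] centre [ 0.4938 -0.1731  0.1437] 276 290
s3 [  0   6  30  30 319] 284.153605015674 298.1442006269592 surf [ 0.4927 -0.1919  0.1547] centre [ 0.4945 -0.1759  0.1445] 276 296
```

The right stop is felt (24 N). I back away to the left and round to behind the knob.

play_rows([
  [[0, 0, 0], [0, -1, 0], 0],
  [[0, 0, 0], [0, -2, 0], 0],
  [[0, 0, 0], [-3.5, -2, 0], 0],
  [[0, 0, 0], [-7, -2, 0], 0],
  [[0, 0, 0], [-7.3, -2, 0], 0],
  [[0, 0, 0], [-7.3, 1, 0], 0],
  [[0, 0, 0], [-7.3, 3, 0], 0],
  [[0, 0, 0], [-7.3, 3, 0], 0],
])

```text
clock: 7.23
tcp_pos: [0.4312, -0.1748, 0.1441]
tcp_rot: [1.0, 0.004, 0.001, 0.001]
wrist_force: [0.3, 0.5, -0.2]
finger_gap: 0.005
gripper_force: 0.0
```

play_rows([
  [[0, 0, 0], [1.5, 0, 0], 0],
  [[0, 0, 0], [2.5, 0, 0], 0],
  [[0, 0, 0], [3, 0, 0], 0],
  [[0, 0, 0], [3.5, 0, 0], 0],
  [[0, 0, 0], [4, 0, 0], 0],
  [[0, 0, 0], [4.5, 0, 0], 0],
  [[0, 0, 0], [5, 0, 0], 0],
  [[0, 0, 0], [5.5, 0, 0], 0],
])

```text
clock: 7.9
tcp_pos: [0.4858, -0.1715, 0.1436]
tcp_rot: [1.0, 0.005, -0.0, -0.0]
wrist_force: [-1.9, -0.0, 1.2]
finger_gap: 0.009
gripper_force: 1.0
```

```bash
python3 - <<'E'
from h import *
s=ctrl.get_state();print(s['tcp_pos'],s['wrist_force'])
d=cam('wrist');cv2.imwrite('pics/w3.png',d['pixels'][:,:,::-1])
E
```

```text
[ 0.48583413 -0.17153762  0.14363718] [-1.89675429 -0.02546384  1.23284193]
```

View pics/w3.png

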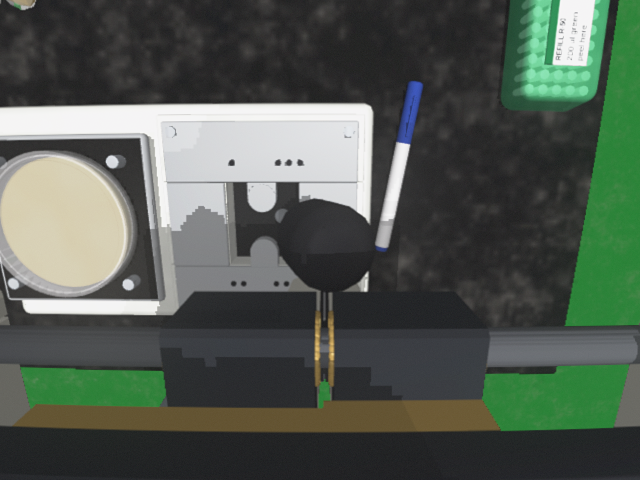

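The knob (325,245) is ahead of the fingers, with the rod at (283,215) entering the far right slot. I keep pushing forward to the stop.

play_rows([
  [[0, 0, 0], [0.5, 0, 0], 0],
  [[0, 0, 0], [1, 0, 0], 0],
  [[0, 0, 0], [1.5, 0, 0], 0],
  [[0, 0, 0], [2, 0, 0], 0],
  [[0, 0, 0], [2.5, 0, 0], 0],
  [[0, 0, 0], [2.8, 0, 0], 0],
  [[0, 0, 0], [2.8, 0, 0], 0],
])

```text
clock: 8.53
tcp_pos: [0.5142, -0.1713, 0.1435]
tcp_rot: [1.0, 0.005, 0.0, -0.0]
wrist_force: [-0.4, -0.1, 0.3]
finger_gap: 0.008
gripper_force: 0.3
```

play_rows([
  [[0, 0, 0], [0.2, 0, 0], 0],
  [[0, 0, 0], [0.4, 0, 0], 0],
  [[0, 0, 0], [0.4, 0, 0], 0],
])

```text
clock: 8.78
tcp_pos: [0.5179, -0.1714, 0.1437]
tcp_rot: [1.0, 0.005, 0.0, 0.0]
wrist_force: [-0.9, 0.1, -0.6]
finger_gap: 0.003
gripper_force: 0.5
```

play_rows([
  [[0, 0, 0], [0.2, 0, 0], 0],
  [[0, 0, 0], [0.4, 0, 0], 0],
  [[0, 0, 0], [0.4, 0, 0], 0],
])

```text
clock: 9.03
tcp_pos: [0.522, -0.1713, 0.1437]
tcp_rot: [1.0, 0.005, 0.0, 0.0]
wrist_force: [-0.7, 0.1, 0.4]
finger_gap: 0.009
gripper_force: 0.5
```

play_rows([
  [[0, 0, 0], [0.2, 0, 0], 0],
  [[0, 0, 0], [0.3, 0, 0], 0],
  [[0, 0, 0], [0.3, 0, 0], 0],
])

```text
clock: 9.28
tcp_pos: [0.5241, -0.1712, 0.1434]
tcp_rot: [1.0, 0.005, -0.001, -0.0]
wrist_force: [-7.3, -0.9, 0.2]
finger_gap: 0.005
gripper_force: 2.4
```

The stop force is rising, so one more small push, then back off and check.

play_rows([
  [[0, 0, 0], [0.2, 0, 0], 0],
  [[0, 0, 0], [0.3, 0, 0], 0],
  [[0, 0, 0], [0.3, 0, 0], 0],
])

```text
clock: 9.53
tcp_pos: [0.526, -0.171, 0.1429]
tcp_rot: [1.0, 0.005, -0.002, -0.0]
wrist_force: [-10.1, -0.9, 1.3]
finger_gap: 0.006
gripper_force: 4.8
```

play_rows([
  [[0, 0, 0], [-1, 0, 0], 0],
  [[0, 0, 0], [-3, 0, 0], 0],
  [[0, 0, 0], [-6, 0, 0], 0],
  [[0, 0, 0], [-9, 0, 0], 0],
  [[0, 0, 0], [-9, 0, -3], 0],
  [[0, 0, 0], [-9, 0, -6], 0],
  [[0, 0, 0], [-9, 0, -8], 0],
  [[0, 0, 0], [-9, 0, -8], 0],
])

```text
clock: 10.2
tcp_pos: [0.4396, -0.1731, 0.2279]
tcp_rot: [1.0, 0.005, 0.004, 0.002]
wrist_force: [0.7, -0.4, 0.2]
finger_gap: 0.002
gripper_force: 0.0
```

```bash
python3 - <<'E'
from h import *
s=ctrl.get_state();print(s['tcp_pos'],s['wrist_force'])
d=cam('wrist');cv2.imwrite('pics/w4.png',d['pixels'][:,:,::-1])
v=cam('side');print(*[[n,dpt(v,*p).round(3)] for n,p in dict(a=(300,298)).items()])
E
```

```text
[ 0.43963996 -0.17312288  0.22790028] [ 0.6760797  -0.4464227   0.17153346]
['a', array([ 0.537, -0.061,  0.069])]
```

View pics/w4.png

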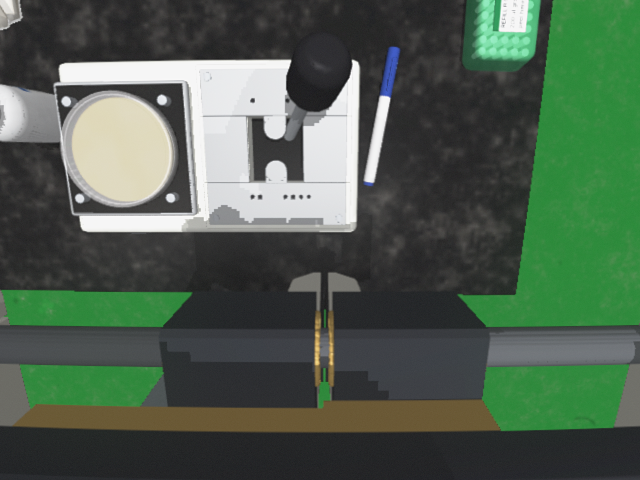

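The knob is at about (320,72) and the rod lies in the far right slot. I check its tilt by triangulating wrist and side views.

```bash
python3 - <<'E'
from h import *
R=[]
for n,(x0,y0,x1,y1) in dict(wrist=(280,25,358,118),side=(280,270,330,325)).items():
    c=cam(n);m=(c['pixels'][y0:y1,x0:x1].max(2)<50).astype(np.uint8)
    k,l,s,ct=cv2.connectedComponentsWithStats(m);i=1+s[1:,4].argmax()
    b=s[i];p=(x0+b[0]+b[2]/2,y0+b[1]+b[3]/2);print(n,b,p);R+=[c,p]
p,e=tri(*R);print(p,e,'fore/side m',p[:2]-[.504,-.133])
E
```

```text
wrist [   0    0   78   82 3996] (np.float64(319.0), np.float64(66.0))
side [34 38  8  3 11] (np.float64(318.0), np.float64(309.5))
[ 0.55386674 -0.16782765  0.11298552] 0.007100416964365843 fore/side m [ 0.04986674 -0.03482765]
```

```bash
python3 - <<'E'
from h import *
c=cam('wrist');p=c['pixels'];m=(p[30:116,284:354].max(2)<45).astype(np.uint8)
q=onplane(c,320,70,.137);print('wrist@.137',q)
print('top depth',dpt(c,322,58),dpt(c,322,65))
d=cam('side')
o=d['R']@np.array([.55,-.170,.137])+d['t'];u=d['f']*o[:2]/o[2]+[d['cx'],d['cy']];print('expected side px',u)
g=d['pixels'].max(2)[265:325,270:335]<80
k,l,s,ct=cv2.connectedComponentsWithStats(g.astype(np.uint8))
for i in range(1,k):
    if s[i,4]>80:
        P=(270+s[i,0]+s[i,2]/2,265+s[i,1]+s[i,3]/2);print(s[i],P,tri(c,(320,70),d,P))
E
```

```text
wrist@.137 [ 0.5490668  -0.16845182  0.137     ]
top depth [ 0.55025687 -0.16980368  0.1631735 ] [ 0.54674565 -0.16983216  0.16299736]
expected side px [318.20952122 297.41338797]
[   0    0   65   60 1345] (np.float64(302.5), np.float64(295.0)) (array([ 0.53608029, -0.16818616,  0.14458393]), np.float64(0.022741542607256693))
```

The wrist fix puts the knob 45 mm forward and 36 mm right of the gate centre. That matches the stops (46 and 37 mm), and the forward stop was felt too.

```bash
python3 -c "
from station import ctrl
print(ctrl.hand_in())"
```

```text
the job is handed in; nothing more can be done
None
```

I pushed the lever with shut fingers out of the near left slot, across the channel and home against the stop in the third slot (far right). The job is handed in with the fingers clear of everything; the hand-in returned no verdict, and I did not measure the dish or the other bystanders afterwards.

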